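# Lock a portafilter into the service jig

## Task

Lock the portafilter into the service jig. Its basket already sits in the jig's round collar: push the handle end so that it swings round under the jig's low roof until it lies right home against the stop wall, then take the tamper and knock the jig's peg fully down with it (not with the hand), so that the handle is trapped. Finally stand the tamper upright on the counter again, clear of the jig, and leave everything else where it is.

Things in the scene. Friction and masses are not known exactly. Their poses are not given: they have to be found in the camera images.
- jig: bare aluminium service jig fixed to the counter. Origin on the counter at the collar's centre, z up. Collar: low ring 24 mm high, radius 50 inside, 58 outside, with a gap from jig -x round to jig +y where the handle sticks out. From x = -64 to -190 mm runs the C-shaped channel for the handle, open towards jig +y and at its end: stop wall at the -y side, flat roof on top.
- jig_wall (a point): point on the face of the stop wall, jig x = -155, y = -19.5 mm, 16.5 mm above the counter; jig axes. The wall is 10 mm thick and 90 mm high, with a foot flange outside it to y = -63 mm. A handle that is home lies along jig -x against this face.
- jig_roof (a point): point on the roof's open lower edge, jig x = -155, y = +44, z = 82 mm; jig axes. The roof is 8 mm thick and reaches 25 mm past the side of a home handle, so the last of the push needs a leaning tool: about 40 degrees from vertical, fingertips towards jig -y, hand outside at jig +y. Push at jig x = -140 to -175 mm, clear of the peg.
- peg (a joint): steel peg that slides straight down through the roof: 0 = up, 0.030 m = fully down (head on its sleeve). Held by friction: about 8 N to drive, stays where left. Its lower end is 50 mm above the counter at 0, 20 mm when down, then just beside the home handle on its open side; if the handle is not home the peg lands on it and cannot go down.
- peg_head (a point): centre of the top of the peg's flat round head (24 mm wide), over jig x = -95, y = +28 mm; 138 mm above the counter at joint 0, 108 mm when fully down. Peg shaft 15 mm thick; sleeve on the roof 28 mm wide, its top at 100 mm.
- portafilter: portafilter lying upside down, 225 mm long, 0.58 kg: steel basket 74 mm wide, 38 mm high, ears to 47 mm from the centre; straight round black handle. Origin on the counter under the basket's centre; the handle runs along its own -x from -60 to -187 mm, axis 16.5 mm up. It pivots in the collar (3 mm play). It starts swung out to jig +y; home, its x axis is parallel to the jig's.
- handle_end (a point): point on the handle's axis 165 mm from the basket's centre (22 mm short of the tip), 16.5 mm above the counter. The handle is 37 mm thick here, 28 mm near the basket. At the start the handle stands 0.4 to 0.8 rad out of the channel. The espresso machine stands behind the jig from about x = 0.63 m: keep the hand and wrist on the near side of it.
- tamper_mid (a point): tamper standing upright on the counter by itself: round steel foot 58 mm wide and 22 mm high, thin neck, wooden grip 38 mm wide from 48 to 93 mm above its foot; 93 mm high in all, 0.38 kg. The point is on its axis half-way up, 46.5 mm above the foot's flat face; z is its axis (up).
- pitcher: bystander: small steel milk pitcher, 72x120x85 mm, origin at its foot
- tape_roll: bystander: grey roll of tape lying flat, 103 mm wide, 48 mm high, origin at its foot
- shaker: bystander: white sugar shaker with a red cap, 58 mm wide, 125 mm high, origin at its foot
- cup: bystander: white porcelain cup, 80x105x58 mm, origin at its foot
- bowl: bystander: shallow white bowl, 112 mm wide, 28 mm high, origin at its foot
Mind the look-alikes: they are no part of the job. What is shaped like the part that bears tamper_mid but green is not meant.

How it is judged (in metres and radians):
On the way, in this order (a step that is already met when the one before it is completed fails the run):
1. the handle lies home in the channel while the peg is still up (angle between the x axis of portafilter and the x axis of jig, either way round below 0.055 rad and x of handle_end in the frame of jig below -0.15 m and horizontal distance between portafilter and jig below 0.008 m and height (world z) of portafilter below 0.006 m and value of joint peg below 0.012 m), for 0.2 s.
2. the peg is fully down with the handle home (angle between the x axis of portafilter and the x axis of jig, either way round below 0.055 rad and x of handle_end in the frame of jig below -0.15 m and horizontal distance between portafilter and jig below 0.008 m and height (world z) of portafilter below 0.006 m and value of joint peg above 0.0265 m), for 0.2 s.
At the end, for the whole second after the job is handed in: portafilter flat on the counter in the collar (centre within 8 mm of the collar's centre), handle home under the roof (within 0.055 rad of the channel), peg down at least 26.5 mm of 30, tamper upright (within 0.1 rad) on the counter beside the jig without touching it, everything at rest (all of step 2 and angle between tamper_mid's own z axis and vertical below 0.1 rad and height (world z) of tamper_mid below 0.052 m and (x of tamper_mid in the frame of jig below -0.235 m or x of tamper_mid in the frame of jig above 0.09 m or y of tamper_mid in the frame of jig below -0.095 m or y of tamper_mid in the frame of jig above 0.075 m) and linear speed of each of tamper, portafilter below 0.02 m/s).
It fails at once if the peg is pushed with the hand instead of the tamper (contact force between any of the fingers, the arm and peg above 3 N).
It fails at once if a bystander is moved more than 3 cm (distance of any of pitcher, tape_roll, shaker, cup, bowl from where it was at the start of the episode above 0.03 m).
It also fails if it takes over 72 s, if anything falls off the work surface, if the arm or the gripper's body presses on something with over 40 N, if the wrist force passes 120 N, or if a joint passes its speed limit or range.

## Robot

A 6-joint arm with a two-finger parallel gripper is mounted at the origin on a cart in front of the work surface, level with it; the furniture and walls round the work are solid. World frame = base frame: x ahead of the robot, y to its left, z up, the work surface at z = 0. Lengths are in mm, angles in rad, forces in N, time in s.
With the tool pointing down it reaches from about 200 to 875 mm from the base axis. Payload 3.4 kg.
Tool frame: the origin (TCP) lies where the fingers leave the gripper's body, on its centre line; the fingertips stand 97 mm ahead of it and the grasp point (between the pads) lies 78 mm ahead of it; z points along the fingers, y is the line along which they close (so a half turn about z gives the same grasp; the last joint's range is limited). The gripper opens to 94 mm and grips with 3 to 60 N. Pads are 16 mm wide; open, the fingers measure 119 mm over their backs; the gripper's body (75 mm by 177 mm) begins 78 mm behind the grasp point.
Start: joints at [-1.282, 0.276, 1.505, -0, 1.361, -0.121], TCP at [229.096, -527.419, 302.693] pointing down, gripper open.
Joint ranges: [-2.89, 2.89], [-0.75, 2.08], [0.22, 2.7], [-1.18, 4.32], [0.11, 2.71], [-2.7, 2.7]. Speed limits (rad/s): [2.57, 2.57, 3.14, 3.14, 3.14, 3.14].

## Interface

Orientations are given as a unit quaternion [w, x, y, z].
In Python, from rig import read_state, read_camera, close_job, recognise, tip_of gives the robot as it stands.
- The arm moves only by the tool drive_tool, never from a script. Its argument "motion" is one flat list of numbers, 7 for each row, row after row: the turn, a rotation vector about the tool's x, y, z in units of 6 degrees (1.0 is 6 degrees), then the shift along the tool's x, y, z in units of 30 mm (1.0 is 30 mm), then the opening, from 0 (shut) to 1 (fully open). A call has 1 to 20 rows; each row shifts and turns the commanded pose from where the row before left it, along the tool's axes as they then stand; what a row does not reach is not made up. A row lasts 1/10 s, in which the tool goes at most 50 mm and 8.59 degrees, less where a joint would pass 70% of its speed; a pose out of reach is approached as far as the arm can. A call is refused whole if a number of a shift passes 1 or a number of a turn 1, either way. A call with a gripper value outside its range is refused whole. The fingers move at their own pace and stop on an object; "newtons" is the grip in N (left out, the last holds). Time passes only in rows, so rows that do not move let the fingers close. It gives the time, the measured TCP pose, the force, the opening and the grip force at its end, in the units of the state.
- read_state(): the state, without advancing time (a new reading comes with each control period).
- read_camera(name): name is "side" or "top"; returns a dict with "pixels" (400x640x3 uint8, red, green, blue), "vertical_fov" (degrees; the focal length in pixels is half the picture's height over the tangent of half this angle, whatever the lens; pixels are square), "cx", "cy" (the principal point, pixels), "dist_coeffs" ([k1, k2, p1, p2, k3] as OpenCV has them; the pictures are not rectified), "R" (3x3) and "t" (3): a world point X has camera coordinates R X + t. Camera axes: x right, y down, z forward; pixel columns grow to the right and rows downward; lengths in mm; the calibration is good to about 2 mm. A picture is of the moment at which its call begins. There is no depth.
- close_job(): hands the job in; it is judged then, once.
Trained networks look in the newest picture that a camera, given by its name, has taken for a name from the list of things; names that differ only in an ending like _2 or _b are one class to them, and where a whole thing is asked for, a point or a joint stands for the part that bears it (a point fixed in the world has none). Each returns a list of dicts, best first, with "confidence" (0 to 1); they miss things now and then, are a little off and sometimes report something else, mostly with a low value. They report only what shows in the picture. A call takes as long as a camera call. They do not tell look-alikes from the thing itself.
- recognise(camera, target): "position" ([x, y, z] in mm, in the coordinates of the camera as it stood for that picture, good to about 4 mm: the middle of the surface that is visible of it).
- tip_of(camera, target): "position" ([x, y, z] in mm, in the coordinates of the camera as it stood for that picture, good to about 4 mm: a listed point, or the origin of a listed thing).
The state is a dict: "clock": time; "joint_positions": joint angles; "qd": joint speeds; "joint_torque": joint torques, N m; "tool_pos": TCP position; "eef_rot": TCP orientation; "ft_force": force on the tool from outside, world axes, zero at the start; "wrist_torque": the same for the moment, N m; "opening": finger opening in mm; "gripper_force": force on a finger pad.
Only numpy, scipy, OpenCV 4.12 (cv2) and the standard library are available. Lean on these libraries where they do the work, as an engineer would, in place of code of your own. Each camera call takes 0.05 s, during which the arm holds its last target. There are 200 camera calls.

## Working session

There is one attempt and no reset: what is moved stays moved. The work goes in short steps, Python scripts to look and compute and a tool call to move; the robot and the scene stay as the last step left them, time stands still between calls to the robot, and variables do not carry over. Pictures are saved under pics/ and viewed, at most 10 in all, crops included, and the job is handed in when it is done.

Besides the shell and the picture viewer there is one more tool, called as name(argument=value, ...), one argument or row to a line, values as JSON. drive_tool: Moves the arm, as the interface text tells. Its arguments: {"type":"object","properties":{"motion":{"type":"array","items":{"type":"number"}},"newtons":{"type":"number"}},"required":["motion"]}

```bash
mkdir -p pics; ls; cat > h.py <<'E'
import numpy as np, cv2, sys
from rig import *
from scipy.spatial.transform import Rotation as Ro
def cam(n):
    c=read_camera(n); c['R']=np.array(c['R']).reshape(3,3); c['t']=np.array(c['t']).ravel()
    f=200/np.tan(np.radians(c['vertical_fov'])/2); c['K']=np.array([[f,0,c['cx']],[0,f,c['cy']],[0,0,1]]); c['d']=np.array(c['dist_coeffs'],float)
    return c
def w(c,p): return c['R'].T@(np.array(p)-c['t'])
def pix(c,X): return cv2.projectPoints(np.array(X,float).reshape(-1,1,3),cv2.Rodrigues(c['R'])[0],c['t'],c['K'],c['d'])[0][:,0]
def ray(c,u,v,z):
    n=cv2.undistortPoints(np.array([[[u,v]]],float),c['K'],c['d'])[0,0]
    d=c['R'].T@np.array([n[0],n[1],1]); o=-c['R'].T@c['t']; return o+d*(z-o[2])/d[2]
def save(c,name): cv2.imwrite('pics/'+name,np.array(c['pixels'])[:,:,::-1])
def find(f,c,n,t): return [(w(c,r['position']).round(1).tolist(),pix(c,w(c,r['position']))[0].round().tolist(),round(r['confidence'],2)) for r in f(n,t)]
E
python3 - <<'E'
from h import *
for n in('top','side'):
    c=cam(n); save(c,n+'0.png'); print(n,'cam at',(-c['R'].T@c['t']).round())
    for t in ['jig','jig_wall','jig_roof','peg_head','portafilter','handle_end','tamper_mid']: print(t,find(tip_of,c,n,t))
    for t in ['pitcher','tape_roll','shaker','cup','bowl']: print(t,find(tip_of,c,n,t)[:2])
s=read_state();print(s['tool_pos'],s['eef_rot'],s['clock'])
E
```

```text
pics
top cam at [ 444.  -10. 1658.]
jig [([588.3, 123.5, 2.6], [293.0, 179.0], 0.64)]
jig_wall [([440.9, 85.6, 16.5], [301.0, 215.0], 0.76)]
jig_roof [([430.1, 148.3, 81.5], [284.0, 218.0], 0.78)]
peg_head [([495.1, 138.7, 138.6], [285.0, 201.0], 0.5)]
portafilter [([594.1, 127.4, -0.4], [292.0, 178.0], 0.89)]
handle_end [([448.3, 197.8, 19.6], [273.0, 213.0], 0.79), ([591.1, 127.7, 0.9], [292.0, 178.0], 0.6)]
tamper_mid [([643.0, -564.2, 47.4], [466.0, 167.0], 0.75), ([421.4, -32.1, 46.1], [330.0, 221.0], 0.7), ([436.7, -196.5, 41.2], [372.0, 218.0], 0.69), ([589.4, -331.5, 49.9], [407.0, 180.0], 0.43), ([577.6, 469.5, 1.2], [208.0, 181.0], 0.43)]
pitcher [([574.6, 463.9, -0.1], [209.0, 181.0], 0.6)]
tape_roll [([574.6, -86.8, 0.4], [344.0, 183.0], 0.54)]
shaker [([587.8, -217.9, -0.9], [376.0, 181.0], 0.52)]
cup [([415.5, -354.7, -1.2], [410.0, 223.0], 0.55)]
bowl [([450.9, 528.8, 0.8], [192.0, 211.0], 0.77)]
side cam at [  212. -1469.  1301.]
jig [([589.8, 121.7, -0.0], [329.0, 200.0], 0.87)]
jig_wall [([444.5, 90.3, 17.5], [297.0, 205.0], 0.96), ([436.1, -188.5, 47.3], [306.0, 245.0], 0.56)]
jig_roof [([431.7, 151.3, 83.4], [291.0, 184.0], 0.83)]
peg_head [([492.1, 142.8, 140.5], [306.0, 173.0], 0.62)]
portafilter [([595.8, 127.9, 2.6], [330.0, 198.0], 0.47)]
handle_end []
tamper_mid [([585.5, -334.0, 42.7], [354.0, 269.0], 0.71), ([426.1, -28.1, 48.8], [297.0, 218.0], 0.64), ([436.1, -188.2, 49.4], [306.0, 245.0], 0.63), ([580.7, 472.5, -1.2], [312.0, 156.0], 0.6)]
pitcher [([579.3, 470.3, 0.7], [312.0, 156.0], 0.56)]
tape_roll []
shaker [([585.3, -216.2, -1.9], [346.0, 255.0], 0.61)]
cup [([424.6, -356.7, 0.2], [311.0, 288.0], 0.75)]
bowl [([451.0, 534.8, -0.4], [284.0, 151.0], 0.48)]
[ 229.09638256 -527.43220478  302.72328358] [7.97524849e-05 9.79085055e-01 2.03451340e-01 2.20388380e-05] 1.3
```

```bash
python3 - <<'E'
import cv2,numpy as np
a=cv2.imread('pics/top0.png')[150:250,180:480]; b=cv2.imread('pics/side0.png')[130:330,250:400]
cv2.imwrite('pics/c1.png',cv2.resize(a,(780,260),interpolation=cv2.INTER_CUBIC))
cv2.imwrite('pics/c2.png',cv2.resize(b,(450,600),interpolation=cv2.INTER_CUBIC))
E
```

```text
(no output)
```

View pics/c1.png

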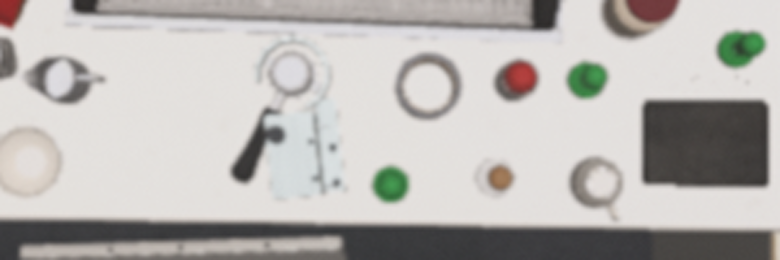

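View pics/c2.png

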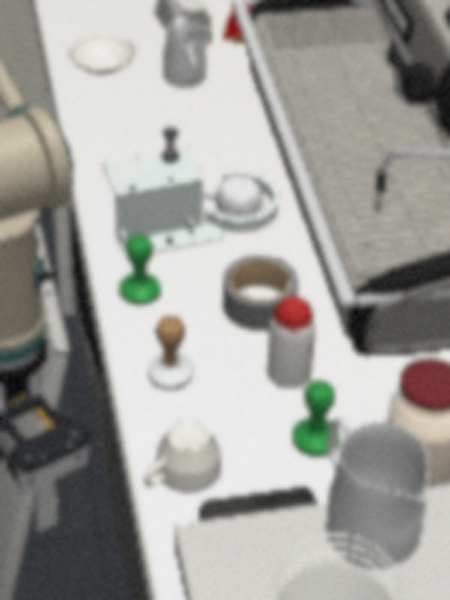

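Candidates for the tamper in the top picture: green tampers at (330,221), (407,180) and (466,167), and the one with a brown wooden grip on a steel foot at (372,218). I choose the wooden one. In the side view it is at (306,245), and the crop confirms the brown grip and steel foot. The handle is swung out to jig +y, which is world left.

```bash
cat > est.py <<'E'
from h import *
from scipy.optimize import least_squares
def jigfit(rounds=3,names=('jig','jig_wall','jig_roof','peg_head')):
    loc={'jig':(0,0),'jig_wall':(-155,-19.5),'jig_roof':(-155,44),'peg_head':(-95,28)}
    P=[];L=[]
    for _ in range(rounds):
        for n in('top','side'):
            c=cam(n)
            for t in names:
                r=tip_of(n,t)
                if r: P.append(w(c,r[0]['position'])[:2]); L.append(loc[t])
    P=np.array(P);L=np.array(L,float)
    def f(x):
        C,S=np.cos(x[2]),np.sin(x[2]); return (x[:2]+L@np.array([[C,S],[-S,C]])-P).ravel()
    s=least_squares(f,[590,124,.1],loss='soft_l1',f_scale=3); return s.x,np.abs(s.fun).max(),len(P)
def near(t,g,rounds=3,R=60):
    P=[]
    for _ in range(rounds):
        for n in('top','side'):
            c=cam(n)
            for r in tip_of(n,t):
                p=w(c,r['position'])
                if np.hypot(*(p[:2]-g))<R: P.append(p)
    return np.median(P,0).round(1),np.std(P,0).round(1),len(P)
E
python3 - <<'E'
from est import *
print(jigfit())
print(near('tamper_mid',[436,-192])); print(near('handle_end',[448,198],2)); print(read_state()['clock'])
E
```

```text
(array([5.91970446e+02, 1.24020866e+02, 1.09450275e-01]), np.float64(383.3350679033291), 23)
(array([ 437. , -192.5,   45.7]), array([2.2, 3.5, 2.6]), 6)
(array([444.7, 196.8,  15.7]), array([ 6.4, 21.9, 31.1]), 3)
3.8
```

drive_tool(
  motion=[0,0,-1,0,0,0,0,0,0,-1,0,0,0,0,0,0,-1,0,0,0,0,0,0,-1,0,0,0,0,0,0,-1,0,0,0,0,0,0,-1,0,0,0,0,0,0,-1,0,0,0,0,0,0,-1,0,0,0,0,0,0,-1,0,0,0,0,0,0,-1,0,0,0,0,0,0,-1,0,0,0,0,0,0,-1,0,0,0,0,0,0,-0.11,0,0,0,0],
  newtons=50,
)

```text
clock: 5.1
tool_pos: [229.1, -527.5, 302.7]
eef_rot: [0.0, 0.668, 0.744, -0.0]
ft_force: [0.3, 1.0, 0.3]
opening: 0.7
gripper_force: 0.0
```

drive_tool(
  motion=[0,0,0,0.98,0.35,0,0,0,0,0,0.98,0.35,0,0,0,0,0,0.98,0.35,0,0,0,0,0,0.98,0.35,0,0,0,0,0,0.98,0.35,0,0,0,0,0,0.98,0.35,0,0,0,0,0,0.98,0.35,0,0,0,0,0,0.98,0.35,0,0,0,0,0,0.98,0.35,0,0,0,0,0,0.98,0.35,0,0,0,0,0,0.98,0.35,0,0,0,0,0,0.98,0.35,0,0,0,0,0,0.98,0.35,0,0,0,0,0,0.98,0.35,0,0],
)

```text
clock: 6.5
tool_pos: [331.3, -101.2, 302.9]
eef_rot: [0.001, 0.669, 0.743, 0.0]
ft_force: [0.8, 0.4, 0.3]
opening: 0.6
gripper_force: 0.0
```

drive_tool(
  motion=[0,0,0,0.98,0.36,0,0,0,0,0,0.98,0.36,0,0,0,0,0,0.98,0.36,0,0,0,0,0,0.98,0.36,0,0,0,0,0,0.98,0.36,0,0,0,0,0,0.98,0.36,0,0,0,0,0,0.98,0.36,0,0,0,0,0,0.98,0.36,0,0,0,0,0,0.98,0.36,0,0,0,0,0,0.98,0.36,0,0,0,0,0,0.98,0.36,0,0,0,0,0,0.98,0.36,0,0,0,0,0,0.98,0.36,0,0,0,0,0,0.98,0.36,0,0,0,0,0,0,0,0,0],
)

```text
clock: 8.0
tool_pos: [438.5, 326.1, 302.3]
eef_rot: [-0.0, 0.668, 0.744, 0.001]
ft_force: [0.2, -0.5, 0.3]
opening: 0.2
gripper_force: 0.0
```

drive_tool(
  motion=[0,-1,0,0,0,0,0,0,-1,0,0,0,0,0,0,-1,0,0,0,0,0,0,-1,0,0,0,0,0,0,-1,0,0,0,0,0,0,-1,0,0,0,0,0,0,-0.67,0,0,0,0,0,0,0,0,0,0,0,0],
)

```text
clock: 8.8
tool_pos: [437.1, 323.4, 301.0]
eef_rot: [0.255, 0.627, 0.699, -0.23]
ft_force: [-1.1, 0.0, 0.8]
opening: 0.7
gripper_force: 0.0
```

drive_tool(
  motion=[0,0,0,0.57,0,0.68,0,0,0,0,0.57,0,0.68,0,0,0,0,0.57,0,0.68,0,0,0,0,0.57,0,0.68,0,0,0,0,0.57,0,0.68,0,0,0,0,0.57,0,0.68,0,0,0,0,0.57,0,0.68,0,0,0,0,0.57,0,0.68,0,0,0,0,0,0,0,0,0,0,0,0,0,0,0],
)

```text
clock: 9.8
tool_pos: [437.9, 322.2, 90.5]
eef_rot: [0.255, 0.628, 0.699, -0.229]
ft_force: [-0.1, -0.5, 0.5]
opening: 0.5
gripper_force: 0.0
```

```bash
cat > st.py <<'E'
from h import *
J=np.array([592,124.]);yaw=.107
C,S=np.cos(yaw),np.sin(yaw)
def tojig(p): d=np.array(p[:2])-J; return np.array([C*d[0]+S*d[1],-S*d[0]+C*d[1]]).round(1)
def tip(L=97):
    s=read_state();q=np.array(s['eef_rot']);R=Ro.from_quat(q[[1,2,3,0]]).as_matrix()
    return np.array(s['tool_pos'])+L*R[:,2],R,s
E
python3 - <<'E'
from st import *
p,R,s=tip(); print(p.round(1),tojig(p),R.round(3),np.array(s['joint_positions']).round(2))
c=cam('top'); im=np.array(c['pixels'])[150:250,230:380,::-1]; cv2.imwrite('pics/t1.png',cv2.resize(im,(780,520),interpolation=cv2.INTER_CUBIC))
print(find(tip_of,c,'top','handle_end'))
E
```

```text
[444.6 260.2  16.2] [-132.   151.1] [[-0.081  0.994  0.068]
 [ 0.762  0.106 -0.639]
 [-0.643  0.    -0.766]] [ 0.78  0.65  1.65 -0.54  1.36  0.93]
[([442.8, 199.3, 15.9], [273.0, 215.0], 0.69)]
```

View pics/t1.png

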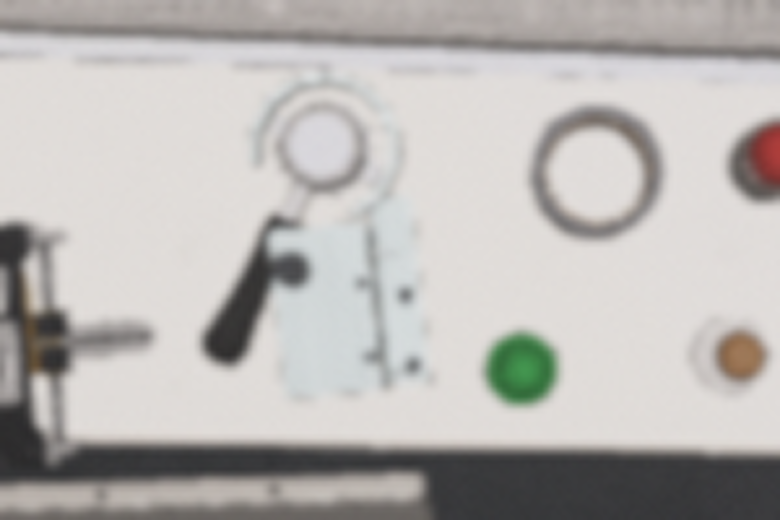

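The picture shows the fingertips at crop (150,335), just outside the handle's end at (225,340), with the handle's tip at (222,362). They are lined up to push.

drive_tool(
  motion=[0,0,0,-0.26,-0.05,0.22,0,0,0,0,-0.26,-0.05,0.22,0,0,0,0,-0.26,-0.05,0.22,0,0,0,0,-0.26,-0.05,0.22,0,0,0,0,-0.26,-0.05,0.22,0,0,0,0,-0.26,-0.05,0.22,0,0,0,0,-0.26,-0.05,0.22,0,0,0,0,-0.26,-0.05,0.22,0,0,0,0,-0.26,-0.05,0.22,0],
)

```text
clock: 10.8
tool_pos: [433.8, 229.0, 89.3]
eef_rot: [0.255, 0.628, 0.699, -0.229]
ft_force: [-1.0, 1.6, 0.3]
opening: 0.6
gripper_force: 0.8
```

```bash
python3 - <<'E'
from st import *
p,R,s=tip(); print(p.round(1),tojig(p))
for n in('top','side'):
    c=cam(n); print(find(tip_of,c,n,'handle_end'),find(tip_of,c,n,'portafilter'))
E
```

```text
[440.5 166.9  15. ] [-146.1   58.9]
[([432.0, 153.2, 81.6], [282.0, 218.0], 0.37)] [([584.9, -219.3, -1.2], [377.0, 181.0], 0.64), ([597.2, 127.3, 1.8], [292.0, 177.0], 0.54)]
[] [([600.3, 128.1, 0.8], [331.0, 198.0], 0.59)]
```

drive_tool(
  motion=[0,0,0,-0.2,-0.03,0.17,0,0,0,0,-0.2,-0.03,0.17,0,0,0,0,-0.2,-0.03,0.17,0,0,0,0,-0.1,0,0.085,0,0,0,0,-0.05,0,0.043,0,0,0,0,0,0,0,0],
)

```text
clock: 11.7
tool_pos: [434.5, 199.8, 89.3]
eef_rot: [0.255, 0.628, 0.699, -0.229]
ft_force: [-1.0, 0.1, -0.3]
opening: 0.7
gripper_force: 0.1
```

drive_tool(
  motion=[0,0,0,-0.05,0,0.043,0,0,0,0,-0.05,0,0.043,0,0,0,0,-0.05,0,0.043,0,0,0,0,0,0,0,0],
)

```text
clock: 12.1
tool_pos: [435.2, 194.2, 89.1]
eef_rot: [0.255, 0.628, 0.699, -0.229]
ft_force: [-0.8, 0.7, 0.2]
opening: 0.2
gripper_force: 0.6
```

drive_tool(
  motion=[0,0,0,-0.05,0,0.043,0,0,0,0,-0.05,0,0.043,0,0,0,0,0,0,0,0],
)

```text
clock: 12.4
tool_pos: [435.5, 190.9, 89.0]
eef_rot: [0.254, 0.628, 0.699, -0.228]
ft_force: [-1.9, 4.7, 3.4]
opening: 0.2
gripper_force: 2.6
```

drive_tool(
  motion=[0,0,0,-0.05,0,0.043,0,0,0,0,0,0,0,0],
)

```text
clock: 12.6
tool_pos: [435.6, 190.3, 89.0]
eef_rot: [0.253, 0.629, 0.699, -0.227]
ft_force: [-4.9, 9.8, 5.4]
opening: 0.5
gripper_force: 5.8
```

drive_tool(
  motion=[0,0,0,-0.05,0,0.043,0,0,0,0,0,0,0,0,0,0,0,0,0,0,0],
)

```text
clock: 12.9
tool_pos: [435.7, 189.7, 89.1]
eef_rot: [0.253, 0.63, 0.699, -0.225]
ft_force: [-7.2, 15.4, 9.0]
opening: 0.5
gripper_force: 9.1
```

```bash
python3 - <<'E'
from st import *
p,R,s=tip(); print(p.round(1),tojig(p),s['ft_force'])
for n in('top','side'):
    c=cam(n); print(find(tip_of,c,n,'handle_end'),find(tip_of,c,n,'portafilter'))
E
```

```text
[442.4 128.3  14.3] [-148.3   20.2] [-7.23621    15.43107269  9.04641995]
[] [([597.0, 129.0, 2.9], [291.0, 177.0], 0.62)]
[] [([605.0, 133.0, 3.0], [331.0, 197.0], 0.73)]
```

drive_tool(
  motion=[0,0,0,0.2,0,-0.17,0,0,0,0,0.38,0,-0.33,0,0,0,0,0.38,0,-0.33,0,0,0,0,0.38,0,-0.33,0,0,0,0,0.38,0,-0.33,0,0,0,0,0.38,0,-0.33,0,0,0,0,0.38,0,-0.33,0,0,0,0,0.38,0,-0.33,0,0,0,0,0,0,0,0],
)

```text
clock: 14.1
tool_pos: [424.0, 301.6, 90.5]
eef_rot: [0.255, 0.628, 0.7, -0.228]
ft_force: [-0.3, -1.0, -0.1]
opening: 0.3
gripper_force: 0.0
```

```bash
python3 - <<'E'
from st import *
p,R,s=tip(); print(p.round(1),tojig(p),s['ft_force'])
for n in('top','side'):
    c=cam(n); print(find(tip_of,c,n,'handle_end'),find(tip_of,c,n,'portafilter')); im=np.array(c['pixels'])[:,:,::-1]
    if n=='top': a=im[165:240,250:350]
    else: b=im[150:225,265:365]
cv2.imwrite('pics/t2.png',cv2.resize(np.hstack([a,b]),(800,300),interpolation=cv2.INTER_CUBIC))
E
```

```text
[430.9 239.7  16.2] [-147.9  132.3] [-0.29338814 -1.02066905 -0.05350649]
[([591.8, 125.3, 4.2], [292.0, 178.0], 0.47)] [([601.1, 127.8, 0.9], [292.0, 176.0], 0.74)]
[([436.2, -188.5, 52.1], [306.0, 244.0], 0.52)] [([605.2, 130.9, 0.9], [332.0, 198.0], 0.75), ([438.1, -191.0, 49.5], [307.0, 245.0], 0.51)]
```

View pics/t2.png

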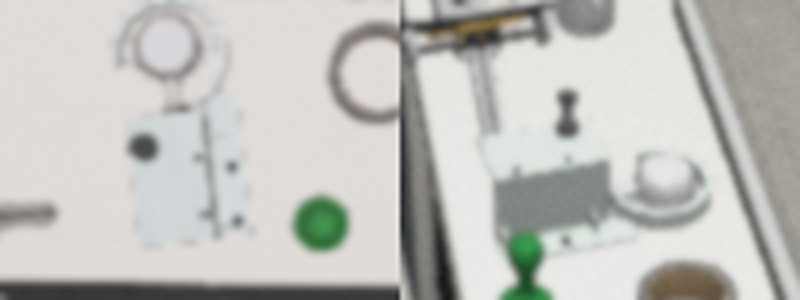

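Seen from above the neck looks slightly skewed, so I'll check it by overlaying the model on the pictures from before and after the push.

```bash
python3 - <<'E'
from st import *
c=cam('top'); save(c,'top2.png')
def circ(x,y,r,z): 
    a=np.linspace(0,2*np.pi,90); return np.c_[J[0]+C*x-S*y+r*np.cos(a),J[1]+S*x+C*y+r*np.sin(a),np.full(90,z)]
def jp(x,y,z): return [J[0]+C*x-S*y,J[1]+S*x+C*y,z]
out=[]
for f in('top0','top2'):
    im=cv2.imread(f'pics/{f}.png')[158:233,258:333]; k=8
    im=cv2.resize(im,None,fx=k,fy=k,interpolation=cv2.INTER_CUBIC)
    if f=='top0': im=im[:,100:500]
    else: im=im[:,100:500]
    off=np.array([258+100/k,158])
    def dr(P,col): cv2.polylines(im,[((pix(c,P)-off+.5)*k).round().astype(int)],False,col,1)
    dr(circ(0,0,58,24),(255,0,0)); dr(circ(0,0,37,38),(0,0,255))
    dr([jp(-64,0,16.5),jp(-30,0,16.5)],(0,160,0)); 
    dr([jp(-64,44,90),jp(-190,44,90),jp(-190,-29.5,90),jp(-64,-29.5,90),jp(-64,44,90)],(255,0,255))
    a=np.linspace(0,6.3,40); dr([jp(-95+12*np.cos(t),28+12*np.sin(t),138) for t in a],(0,160,255))
    out.append(im)
cv2.imwrite('pics/ov.png',np.hstack(out)); print(out[0].shape)
E
```

```text
(600, 400, 3)
```

View pics/ov.png

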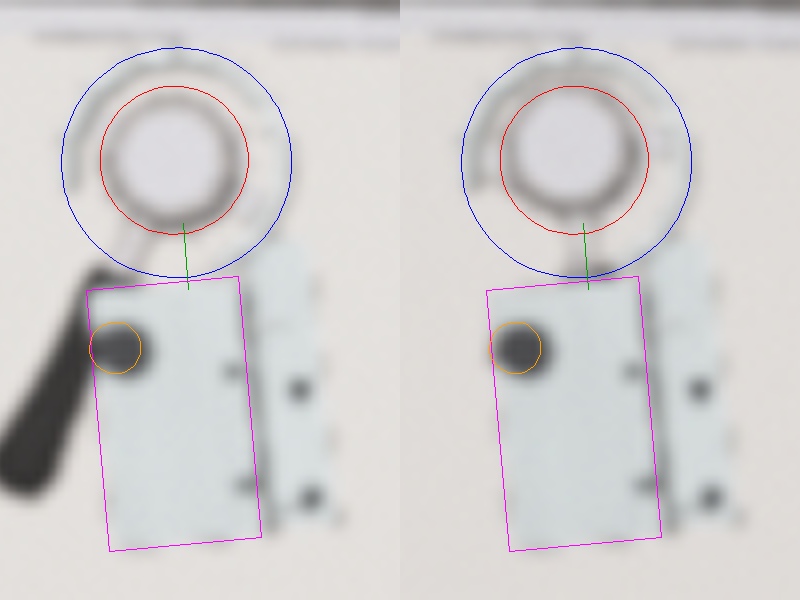

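The overlay shows the neck under the roof along the channel and the basket still inside the collar, shifted about 4 mm in +x, within its play. The push also stopped hard where the wall should be. The peg head is at about world (494,139). Next I back off and fetch the tamper.

drive_tool(
  motion=[0,0,0,-0.57,0,-0.68,0,0,0,0,-0.57,0,-0.68,0,0,0,0,-0.57,0,-0.68,0,0,0,0,-0.57,0,-0.68,0,0,0,0,-0.57,0,-0.68,0,0,0,0,-0.57,0,-0.68,0,0,0,0,-0.57,0,-0.68,0,0,0,0,-0.57,0,-0.68,0,0,1,0,0,0,0,0,0,1,0,0,0,0,0,0,1,0,0,0,0,0,0,1,0,0,0,0,0,0,1,0,0,0,0,0,0,1,0,0,0,0,0,0,0.67,0,0,0,0,0,0,0,0,0,0,0],
)

```text
$.motion: bad value
```

```bash
python3 - <<'E'
from st import *
p,R,s=tip(); T=np.array(s['tool_pos']); print(T,R.round(3))
print('to tamper, tool units', (R.T@(np.array([437,-192,300])-T)/30).round(3))
print(near:=None)
E
```

```text
[423.75881295 298.68917526  90.85952787] [[-0.082  0.994  0.068]
 [ 0.761  0.106 -0.64 ]
 [-0.643 -0.    -0.766]]
to tamper, tool units [-16.971  -1.302   5.159]
None
```

drive_tool(
  motion=[0,0,0,-0.57,0,-0.68,0,0,0,0,-0.57,0,-0.68,0,0,0,0,-0.57,0,-0.68,0,0,0,0,-0.57,0,-0.68,0,0,0,0,-0.57,0,-0.68,0,0,0,0,-0.57,0,-0.68,0,0,0,0,-0.57,0,-0.68,0,0,0,0,-0.57,0,-0.68,0],
)

```text
clock: 15.25
tool_pos: [423.6, 298.9, 304.9]
eef_rot: [0.254, 0.628, 0.699, -0.229]
ft_force: [0.1, -0.4, -0.8]
opening: 0.6
gripper_force: 0.0
```

drive_tool(
  motion=[0,1,0,0,0,0,0,0,1,0,0,0,0,0,0,1,0,0,0,0,0,0,1,0,0,0,0,0,0,1,0,0,0,0,0,0,1,0,0,0,0,0,0,0.67,0,0,0,0,0,0,0,0,0,0,0,1],
)

```text
clock: 16.05
tool_pos: [423.6, 297.5, 304.1]
eef_rot: [0.0, 0.669, 0.743, -0.0]
ft_force: [-0.5, -0.6, 0.5]
opening: 5.6
gripper_force: 0.0
```

```bash
python3 - <<'E'
from st import *
p,R,s=tip(); T=np.array(s['tool_pos']); print(T,R.round(3))
print('to tamper, tool units', (R.T@(np.array([437,-192,300])-T)/30).round(3))
E
```

```text
[423.61855929 297.52345223 304.14433959] [[-0.104  0.995  0.   ]
 [ 0.995  0.104 -0.   ]
 [-0.     0.    -1.   ]]
to tamper, tool units [-16.276  -1.246   0.14 ]
```

17 rows at x −0.957, y −0.073, then measure above the tamper.

drive_tool(
  motion=[0,0,0,-0.957,-0.073,0,1,0,0,0,-0.957,-0.073,0,1,0,0,0,-0.957,-0.073,0,1,0,0,0,-0.957,-0.073,0,1,0,0,0,-0.957,-0.073,0,1,0,0,0,-0.957,-0.073,0,1,0,0,0,-0.957,-0.073,0,1,0,0,0,-0.957,-0.073,0,1,0,0,0,-0.957,-0.073,0,1,0,0,0,-0.957,-0.073,0,1,0,0,0,-0.957,-0.073,0,1,0,0,0,-0.957,-0.073,0,1,0,0,0,-0.957,-0.073,0,1,0,0,0,-0.957,-0.073,0,1,0,0,0,-0.957,-0.073,0,1,0,0,0,-0.957,-0.073,0,1,0,0,0,-0.957,-0.073,0,1,0,0,0,0,0,0,1,0,0,0,0,0,0,1],
)

```text
clock: 17.95
tool_pos: [438.8, -189.6, 303.4]
eef_rot: [-0.001, 0.669, 0.744, -0.0]
ft_force: [0.6, 0.1, -0.5]
opening: 93.9
gripper_force: 0.0
```

```bash
python3 - <<'E'
from est import *
P=[]
for _ in range(3):
    c=cam('side'); P+=[w(c,r['position']) for r in tip_of('side','tamper_mid') if np.hypot(*(w(c,r['position'])[:2]-[437,-192]))<40]
print(np.array(P).round(1)); s=read_state(); print(s['tool_pos'],s['opening'])
from st import *
# brown blob centroids in first pictures
for n,f in(('top','top0'),('side','side0')):
    c=cam(n); im=cv2.imread(f'pics/{f}.png').astype(int); u,v=pix(c,[437,-192,75])[0].astype(int)
    q=im[v-12:v+12,u-12:u+12]; m=(q[:,:,2]-q[:,:,0])>45; yy,xx=np.nonzero(m); 
    print(n,m.sum(),ray(c,xx.mean()+u-12,yy.mean()+v-12,93 if n=='top' else 72).round(1))
E
```

```text
[[ 436.5 -191.4   47.7]
 [ 437.9 -190.4   48.3]
 [ 437.3 -189.5   50.2]]
[ 438.88668275 -188.77341058  303.87619694] 94.04530908818408
top 46 [ 436.1 -191.2   93. ]
side 48 [ 438.5 -184.1   72. ]
```

drive_tool(
  motion=[0,0,0,-0.05,-0.05,0.64,1,0,0,0,0,0,0.64,1,0,0,0,0,0,0.64,1,0,0,0,0,0,0.64,1,0,0,0,0,0,0.64,1,0,0,0,0,0,0.64,1,0,0,0,0,0,0.64,1,0,0,0,0,0,0.64,1,0,0,0,0,0,0,1],
)

```text
clock: 19.25
tool_pos: [436.3, -190.4, 148.3]
eef_rot: [-0.002, 0.668, 0.744, -0.0]
ft_force: [0.5, 0.3, -0.4]
opening: 93.9
gripper_force: 0.0
```

drive_tool(
  motion=[0,0,0,0,0,0,0.5,0,0,0,0,0,0,0.4,0,0,0,0,0,0,0.3,0,0,0,0,0,0,0.2,0,0,0,0,0,0,0.2,0,0,0,0,0,0,0.2,0,0,0,0,0,0,0.2,0,0,0,0,0,0,0.2],
  newtons=50,
)

```text
clock: 20.05
tool_pos: [437.7, -191.4, 150.2]
eef_rot: [0.0, 0.668, 0.744, 0.0]
ft_force: [0.1, 0.8, 1.9]
opening: 33.7
gripper_force: 46.8
```

drive_tool(
  motion=[0,0,0,0,0,-0.2,0,0,0,0,0,0,-0.5,0,0,0,0,0,0,-0.8,0,0,0,0,0,0,-0.8,0,0,0,0,0,0,-0.8,0,0,0,0,0,0,-0.8,0,0,0,0,0,0,-0.8,0,0,0,0,0,0,-0.7,0,0,0,0,0,0,-0.3,0,0,0,0,0,0,0,0],
)

```text
clock: 21.05
tool_pos: [437.8, -191.5, 322.0]
eef_rot: [0.001, 0.668, 0.744, 0.0]
ft_force: [0.5, -0.3, -3.4]
opening: 33.1
gripper_force: 49.7
```

```bash
python3 - <<'E'
from st import *
p,R,s=tip(); T=np.array(s['tool_pos']); print(T,s['gripper_force'],s['opening'])
print('to peg', (R.T@(np.array([493.6,139.5,320])-T)/30).round(3))
c=cam('side'); u,v=pix(c,T-[0,0,110])[0].astype(int); im=np.array(c['pixels'])[v-35:v+35,u-35:u+35,::-1]
cv2.imwrite('pics/g.png',cv2.resize(im,(420,420),interpolation=cv2.INTER_CUBIC))
E
```

```text
[ 437.80599665 -191.47898026  321.96036226] 49.73609865439357 33.12466003009973
to peg [10.77   3.029  0.056]
```

View pics/g.png

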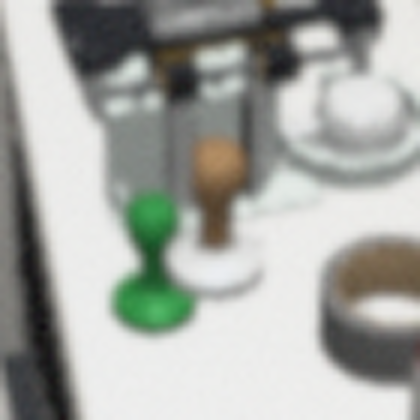

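The tamper hangs upright between the fingers (wooden grip at crop (218,170), foot at (215,265)). Now I carry it over the peg.

drive_tool(
  motion=[0,0,0,0.4,0.112,0,0,0,0,0,0.8,0.224,0,0,0,0,0,0.9,0.252,0,0,0,0,0,0.9,0.252,0,0,0,0,0,0.9,0.252,0,0,0,0,0,0.9,0.252,0,0,0,0,0,0.9,0.252,0,0,0,0,0,0.9,0.252,0,0,0,0,0,0.9,0.252,0,0,0,0,0,0.9,0.252,0,0,0,0,0,0.9,0.252,0,0,0,0,0,0.9,0.252,0,0,0,0,0,0.57,0.16,0,0,0,0,0,0,0,0,0,0,0,0,0,0,0,0],
)

```text
clock: 22.6
tool_pos: [492.1, 139.9, 319.9]
eef_rot: [-0.001, 0.668, 0.744, -0.001]
ft_force: [-1.2, -0.9, -4.5]
opening: 33.5
gripper_force: 49.7
```

drive_tool(
  motion=[0,0,0,0,0,0.3,0,0,0,0,0,0,0.3,0,0,0,0,0,0,0.2,0,0,0,0,0,0,0,0],
)

```text
clock: 23.0
tool_pos: [492.2, 138.9, 295.6]
eef_rot: [-0.001, 0.669, 0.744, -0.001]
ft_force: [-0.3, -0.4, -3.8]
opening: 33.0
gripper_force: 49.7
```

```bash
python3 - <<'E'
from st import *
p,R,s=tip(); print(s['tool_pos'],s['ft_force'],p)
a=[]
for n,dz in(('side',140),('top',140)):
    c=cam(n); u,v=pix(c,[493,139,120])[0].astype(int); im=np.array(c['pixels'])[v-30:v+30,u-30:u+30,::-1]; a.append(cv2.resize(im,(400,400),interpolation=cv2.INTER_CUBIC))
cv2.imwrite('pics/p.png',np.hstack(a))
E
```

```text
[492.2483119  138.93049499 295.64524451] [-0.28419314 -0.42779947 -3.83748948] [491.95583249 138.87504436 198.64570131]
```

View pics/p.png

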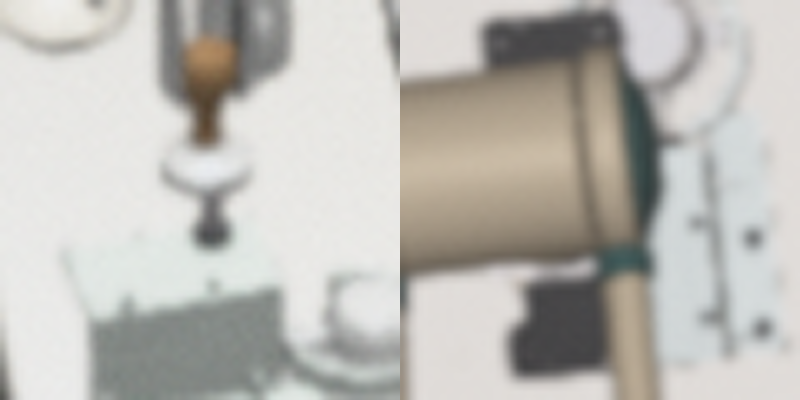

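The side crop shows the foot (207,165) right above the peg (212,215).

drive_tool(
  motion=[0,0,0,0,0,0.2,0,0,0,0,0,0,0.1,0,0,0,0,0,0,0.1,0,0,0,0,0,0,0.1,0,0,0,0,0,0,0.1,0],
  newtons=60,
)

```text
clock: 23.6
tool_pos: [493.0, 139.5, 279.8]
eef_rot: [0.0, 0.668, 0.744, 0.0]
ft_force: [-2.5, -1.0, 4.4]
opening: 32.4
gripper_force: 59.7
```

drive_tool(
  motion=[0,0,0,0,0,0.1,0,0,0,0,0,0,0.1,0,0,0,0,0,0,0.1,0,0,0,0,0,0,0.1,0,0,0,0,0,0,0.05,0,0,0,0,0,0,0,0],
)

```text
clock: 24.2
tool_pos: [493.1, 139.6, 265.2]
eef_rot: [-0.0, 0.668, 0.744, -0.0]
ft_force: [-1.7, -1.3, 0.7]
opening: 32.8
gripper_force: 59.7
```

drive_tool(
  motion=[0,0,0,0,0,0.1,0,0,0,0,0,0,0.07,0,0,0,0,0,0,0.05,0,0,0,0,0,0,0,0],
)

```text
clock: 24.6
tool_pos: [493.0, 139.6, 258.7]
eef_rot: [-0.0, 0.668, 0.744, -0.0]
ft_force: [-1.1, -1.7, 2.0]
opening: 33.2
gripper_force: 59.7
```

drive_tool(
  motion=[0,0,0,0,0,0.05,0,0,0,0,0,0,0.05,0,0,0,0,0,0,0,0],
)

```text
clock: 24.9
tool_pos: [493.1, 139.4, 258.0]
eef_rot: [0.001, 0.668, 0.744, 0.0]
ft_force: [-4.5, -2.2, 14.7]
opening: 33.1
gripper_force: 59.6
```

drive_tool(
  motion=[0,0,0,0,0,0.05,0,0,0,0,0,0,0,0,0,0,0,0,0,0,0],
)

```text
clock: 25.2
tool_pos: [493.2, 139.4, 258.0]
eef_rot: [0.001, 0.668, 0.744, 0.001]
ft_force: [-6.6, -2.2, 22.1]
opening: 33.1
gripper_force: 59.6
```

drive_tool(
  motion=[0,0,0,0,0,-0.2,0,0,0,0,0,0,-0.6,0,0,0,0,0,0,-0.8,0,0,0,0,0,0,-0.7,0,0,0,0,0,0,-0.2,0],
)

```text
clock: 25.7
tool_pos: [494.1, 139.9, 330.5]
eef_rot: [0.001, 0.668, 0.744, 0.001]
ft_force: [0.0, -0.4, -3.9]
opening: 33.1
gripper_force: 59.7
```

```bash
python3 - <<'E'
from st import *
p,R,s=tip();T=np.array(s['tool_pos']); print(T,s['ft_force'])
print('to spot', (R.T@(np.array([437.5,-191,320])-T)/30).round(3))
E
```

```text
[494.05546434 139.89882738 330.46615279] [ 0.02458178 -0.38852666 -3.880609  ]
to spot [-10.765  -3.055   0.334]
```

drive_tool(
  motion=[0,0,0,-0.4,-0.112,0,0,0,0,0,-0.8,-0.226,0,0,0,0,0,-0.9,-0.255,0,0,0,0,0,-0.9,-0.255,0,0,0,0,0,-0.9,-0.255,0,0,0,0,0,-0.9,-0.255,0,0,0,0,0,-0.9,-0.255,0,0,0,0,0,-0.9,-0.255,0,0,0,0,0,-0.9,-0.255,0,0,0,0,0,-0.9,-0.255,0,0,0,0,0,-0.9,-0.255,0,0,0,0,0,-0.9,-0.255,0,0,0,0,0,-0.57,-0.162,0,0,0,0,0,0,0,0,0,0,0,0,0,0,0,0],
)

```text
clock: 27.2
tool_pos: [435.7, -191.4, 328.0]
eef_rot: [-0.002, 0.669, 0.743, 0.0]
ft_force: [-1.1, 0.2, -3.5]
opening: 32.4
gripper_force: 59.7
```

```bash
python3 - <<'E'
from st import *
p,R,s=tip();T=np.array(s['tool_pos']); print(T)
a=[]
for n in('side','top'):
    c=cam(n); u,v=pix(c,[493,139,90])[0].astype(int); im=np.array(c['pixels'])[v-30:v+30,u-30:u+30,::-1]; a.append(cv2.resize(im,(400,400),interpolation=cv2.INTER_CUBIC))
    print([find(tip_of,c,n,t) for t in('peg_head','portafilter')])
cv2.imwrite('pics/q.png',np.hstack(a))
E
```

```text
[ 435.68269299 -191.39736794  328.01241088]
[[], [([604.8, 129.8, 3.1], [332.0, 198.0], 0.48)]]
[[([494.1, 140.8, 107.8], [285.0, 201.0], 0.38)], [([595.8, 129.4, 2.3], [291.0, 177.0], 0.65)]]
```

View pics/q.png

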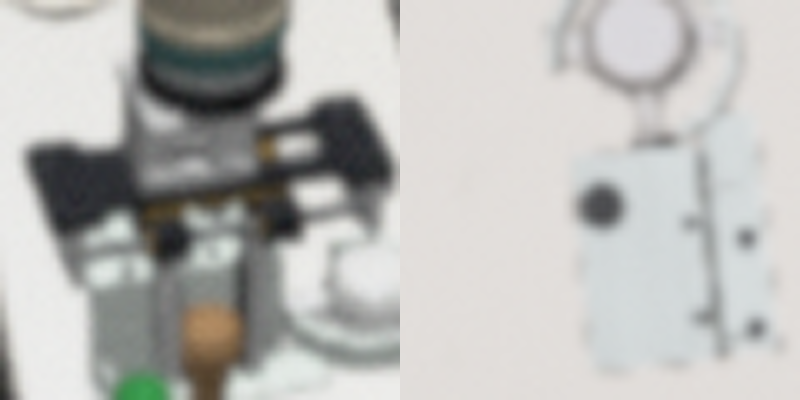

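The peg head now sits low on its sleeve (network z = 107.8 mm), and the neck lies along the channel. Setting the tamper down.

drive_tool(
  motion=[0,0,0,0,0,0.8,0,0,0,0,0,0,0.8,0,0,0,0,0,0,0.8,0,0,0,0,0,0,0.8,0,0,0,0,0,0,0.8,0,0,0,0,0,0,0.8,0,0,0,0,0,0,0.5,0,0,0,0,0,0,0.3,0,0,0,0,0,0,0,0,0,0,0,0,0,0,0],
)

```text
clock: 28.5
tool_pos: [437.2, -191.6, 162.2]
eef_rot: [0.001, 0.668, 0.744, 0.0]
ft_force: [0.4, -0.2, -2.8]
opening: 32.9
gripper_force: 59.7
```

drive_tool(
  motion=[0,0,0,0,0,0.07,0,0,0,0,0,0,0.06,0,0,0,0,0,0,0,0],
)

```text
clock: 28.8
tool_pos: [436.6, -191.5, 157.9]
eef_rot: [0.0, 0.668, 0.744, 0.0]
ft_force: [0.1, 1.2, -3.7]
opening: 32.8
gripper_force: 59.7
```

drive_tool(
  motion=[0,0,0,0,0,0.1,0,0,0,0,0,0,0.08,0,0,0,0,0,0,0,0,0,0,0,0,0,0,0],
)

```text
clock: 29.2
tool_pos: [436.5, -191.4, 152.2]
eef_rot: [-0.0, 0.668, 0.744, -0.0]
ft_force: [-0.0, -0.6, -3.0]
opening: 33.0
gripper_force: 59.7
```

drive_tool(
  motion=[0,0,0,0,0,0.06,0,0,0,0,0,0,0,0,0,0,0,0,0,0,0],
)

```text
clock: 29.5
tool_pos: [436.6, -191.5, 150.4]
eef_rot: [-0.0, 0.668, 0.744, -0.0]
ft_force: [0.0, -0.5, -3.7]
opening: 33.3
gripper_force: 59.7
```

drive_tool(
  motion=[0,0,0,0,0,0.05,0,0,0,0,0,0,0,0,0,0,0,0,0,0,0],
)

```text
clock: 29.8
tool_pos: [436.6, -191.6, 150.2]
eef_rot: [0.0, 0.668, 0.744, -0.0]
ft_force: [-2.6, 1.0, 6.4]
opening: 32.9
gripper_force: 59.7
```

drive_tool(
  motion=[0,0,0,0,0,0.03,0,0,0,0,0,0,0,0,0,0,0,0,0,0,0],
)

```text
clock: 30.1
tool_pos: [436.6, -191.6, 150.2]
eef_rot: [0.001, 0.668, 0.744, -0.0]
ft_force: [-4.5, 1.6, 14.1]
opening: 32.8
gripper_force: 59.7
```

Standing on the counter. I'll ease the pressure a little, open the fingers, and rise.

drive_tool(
  motion=[0,0,0,0,0,-0.06,0,0,0,0,0,0,0,0,0,0,0,0,0,0,0.5,0,0,0,0,0,0,0.7,0,0,0,0,0,0,0.9,0,0,0,0,0,0,1,0,0,0,0,0,0,1,0,0,0,0,0,0,1,0,0,0,0,0,0,1,0,0,0,0,0,0,1],
)

```text
clock: 31.1
tool_pos: [436.6, -191.4, 149.8]
eef_rot: [0.0, 0.668, 0.744, -0.0]
ft_force: [0.4, -0.1, 0.2]
opening: 92.5
gripper_force: 0.0
```

drive_tool(
  motion=[0,0,0,0,0,-0.3,1,0,0,0,0,0,-0.6,1,0,0,0,0,0,-0.8,1,0,0,0,0,0,-0.8,1,0,0,0,0,0,-0.8,1,0,0,0,0,0,-0.8,1,0,0,0,0,0,-0.3,1,0,0,0,0,0,0,1],
)

```text
clock: 31.9
tool_pos: [437.1, -191.8, 283.3]
eef_rot: [0.002, 0.668, 0.744, 0.0]
ft_force: [0.7, 0.8, -0.6]
opening: 94.3
gripper_force: 0.0
```

```bash
python3 - <<'E'
from st import *
for n in('side','top'):
    c=cam(n); print(n,[find(tip_of,c,n,t) for t in('tamper_mid','peg_head','portafilter')])
    if n=='side': im=np.array(c['pixels'])[130:330,250:400,::-1]; cv2.imwrite('pics/e.png',cv2.resize(im,(450,600),interpolation=cv2.INTER_CUBIC))
print(read_state()['tool_pos'],read_state()['opening'])
E
```

```text
side [[([588.8, -332.8, 42.5], [355.0, 269.0], 0.83), ([427.2, -26.7, 47.1], [297.0, 218.0], 0.72), ([435.6, -190.5, 46.9], [306.0, 246.0], 0.57)], [], [([601.8, 132.0, 1.9], [331.0, 198.0], 0.56)]]
top [[([646.8, -568.6, 45.7], [467.0, 166.0], 0.68), ([434.1, -194.3, 44.0], [371.0, 218.0], 0.6), ([422.3, -31.8, 46.8], [330.0, 221.0], 0.58), ([587.2, -327.5, 50.0], [406.0, 180.0], 0.51)], [([493.7, 141.8, 106.9], [285.0, 201.0], 0.54)], [([600.5, 128.6, -1.6], [291.0, 176.0], 0.8)]]
[ 436.36525004 -191.32806813  281.0587591 ] 94.07712288735149
```

View pics/e.png

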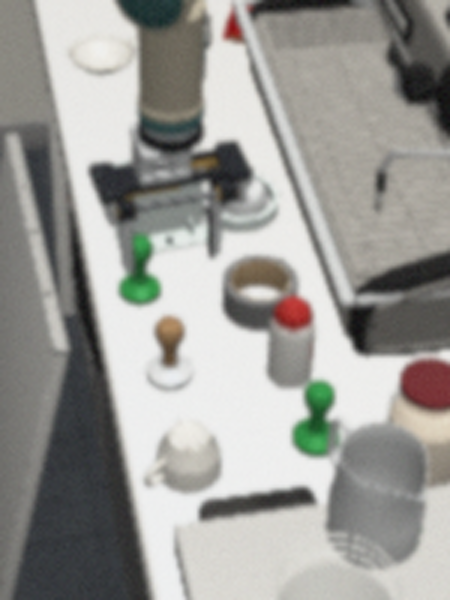

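The wooden-grip tamper stands upright at side crop (170,355), its original spot. The peg is down and the bystanders look unmoved, so I'm handing in.

```bash
python3 -c "
from rig import *
print(close_job())"
```

```text
the job is handed in; nothing more can be done
None
```

I've handed the job in; no verdict came back. The handle was pushed home against the stop wall, the peg driven fully down with the wooden tamper, and the tamper stood upright again on its original spot. The basket centre is the one doubt: the networks put it about 10 mm from the collar centre (limit 8 mm), though the collar's 3 mm play should keep it closer.

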